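# Load a coated electrode disc into the nest of a lamp stage with a paddle

### The job

Take the loading paddle from its drying stand and carry the coated electrode disc that lies on its blade, kept level and never touched by the fingers, to the lamp stage. There slide the disc on the paddle, just above the nest's two front lips, gently back until you feel its rim against the fence (a few newtons; the rim chips at 12 N), ease off a millimetre or so, lower the disc behind the lips so that it lies flat in the nest, and draw the paddle out through the slot. Then lay the paddle back on its stand, and leave everything else where it is.

Things in the scene. Friction and masses are not known exactly. Their poses are not given: they have to be found in the camera images.
- paddle: Steel loading paddle with teal handle, 169 mm long, 90 g. Origin: on the blade's top, under the centre of a disc touching the heel; x from handle to tip, z up. Blade 20 wide, 3 thick, x -26 to +12 mm. Heel: two upright blocks at x -20 to -27, |y| 3.5 to 11, 6 mm above the blade's top, that push the disc's rim. Neck 10 wide, 4 thick, level with the blade, to x -72; then a slope up to the handle.
- paddle_grip (a point): Point on the handle's centre line, 112 mm behind and 20 mm above the paddle's origin, near its centre of mass; axes as the paddle's. Handle: bar 14 mm wide (y), 20 mm high, 35 mm ahead to 45 mm behind this point. Grip it here from above across its width, between the yokes (36 and 62 mm away), firmly (50 N or more), or pushing turns it in the fingers.
- disc: Coated electrode disc: steel, dark violet top, 44 mm diameter, 4 mm thick, 20 to 45 g. Origin: centre of its underside, z up. It starts loose on the blade, its rim 0.3 to 4 mm from the heel. In the nest it lies on the shoulders; the blade then sinks 3 to 5 mm more into the slot and must be drawn back 45 mm or more before it rises.
- stand: Fixed drying stand: base plate 205 x 56 x 8 mm, round white drip tray (68 mm, 10 high), two white yokes 8 mm thick. Origin: on the table under the tray's centre; x from rear yoke to tray, as the paddle lies. Front yoke at x -50 mm carries the neck: notch floor 56 mm up, 16 wide, cheeks 7 high. Rear yoke at x -148 carries the handle: floor 70 mm up, 20 wide, cheeks 8 high.
- stand_rest (a point): Where the origin of the resting paddle belongs: 60 mm above the stand's origin (at the start within 3 mm, heading within 0.02 rad). Axes as the stand's.
- stage: Lamp stage: dark base 130 x 90 x 12 mm fixed to the table; on a column and rail the black carriage with the nest; at the corner x 56, y -36 a lamp post 192 mm high, lamp swung back. Origin: on the table under the nest's middle position; x is the loading direction, open front to fence; y across. The carriage is locked anywhere within 10 mm either way along x, NOT measured: find it by feel.
- nest_mid (a point): 70 mm above the stage's origin: centre of a disc that touches the fence, carriage at mid travel. White shoulders with brass strips, tops (the disc's seat) at this height, |y| 15 to 32, x -24 to +34; between them a slot 30 wide, 20 deep, open in front, closed by a ledge from x 20.5 on. Lips 4 high, 52 degrees either side of -x, 2.5 mm clear of that disc; 33 mm between them.
- fence_mid (a point): Middle of the fence if the carriage is at mid travel: 22 mm behind and 7 mm above nest_mid. Two fixed steel walls from 70 to 84 mm above the table, tangent to the disc 25 degrees either side of +x. A disc held 5 to 9 mm above the shoulders clears the lips and meets the fence; eased off by 0.5 to 3 mm from there and centred in y within 2 mm, it goes down freely.
- spare_disc: A second disc with an ochre coating, 44 x 4 mm, lying on the table: leave alone.
- ring_cap: Violet stepped screw cap, 48 mm diameter, 36 mm high: leave alone.
- bar_box: Blue box with white lid, 92 x 62 x 30 mm: leave alone.
- beaker: Clear plastic beaker, 72 mm diameter, 85 mm high: leave alone.
- brown_bottle: Amber bottle, 52 mm diameter, 95 mm high: leave alone.
- jar: Small glass jar with white lid, 44 mm diameter, 55 mm high: leave alone.
- weight: Brass balance weight, 32 mm diameter, 36 mm high: leave alone.
Things that resemble listed ones, but are neither listed nor needed, are in the scene too. Of the things like the paddle, leave any that is purple; of the rest the larger one is meant.

How it is judged:
On the way, in this order (a step that is already met when the one before it is completed fails the run):
1. the disc rides on the paddle's blade, clear of the stand (distance of paddle from where it was at the start of the episode above 0.02 m and contact force between paddle and stand below 0.02 N and contact force between disc and paddle above 0.05 N and z of disc in the frame of paddle between -0.002 and 0.002 m), for 0.2 s.
2. the disc, still on the blade above the lips, is slid against the fence (over 1 N) (contact force between disc and stage above 1 N and contact force between disc and paddle above 0.5 N and z of disc in the frame of stage above 0.0735 m), for 0.1 s.
3. the disc lies flat in the nest behind the lips, and the paddle no longer touches it (z of disc in the frame of stage between 0.0685 and 0.0712 m and angle between disc's own z axis and vertical below 0.05 rad and contact force between disc and paddle below 0.01 N), for 0.2 s.
At the end, for the whole second after the job is handed in: The disc lies flat (0.05 rad) and still on the shoulders behind the lips, underside 68.5 to 71.2 mm above the stage's foot, within 3.5 mm across and -16 to +11 mm along of nest_mid, free of the paddle, which rests level on its stand, origin within 20 mm sideways and 56 to 64 mm above the stand's (all of step 3 and y of disc in the frame of stage between -0.0035 and 0.0035 m and x of disc in the frame of stage between -0.016 and 0.011 m and linear speed of each of disc, paddle below 0.01 m/s and contact force between disc and stage above 0.1 N and z of paddle in the frame of stand between 0.056 and 0.064 m and horizontal distance between paddle and stand below 0.02 m and angle between paddle's own z axis and vertical below 0.06 rad and contact force between paddle and stand above 0.3 N); the robot touches nothing.
It fails at once if the disc is pressed against any part of the stage with more than 12 N (contact force between disc and stage above 12 N).
It fails at once if the paddle is forced against the stage with more than 15 N (contact force between paddle and stage above 15 N).
It fails at once if the disc tilts by more than 0.2 rad, or falls (below 40 mm above the table) (angle between disc's own z axis and vertical above 0.2 rad or height (world z) of disc below 0.04 m).
It fails at once if the fingers or the arm touch the disc (contact force between disc and the fingers above 0.2 N or contact force between disc and the arm above 0.2 N).
It fails at once if a bystander is moved by more than 15 mm (distance of any of spare_disc, ring_cap, bar_box, beaker, brown_bottle, jar, weight from where it was at the start of the episode above 0.015 m).
It also fails if it takes over 64 s, if anything falls off the work surface, if the arm or the gripper's body presses on something with over 40 N, if the wrist force passes 120 N, or if a joint passes its speed limit or range.

### The arm

A 7-joint arm with a two-finger parallel gripper is mounted at the origin on the work surface. World frame = base frame: x ahead of the robot, y to its left, z up, the work surface at z = 0. Lengths are in m, angles in rad, forces in N, time in s.
With the tool pointing down it reaches from about 0.35 to 0.9 m from the base axis. Payload 19.9 kg.
Tool frame: the origin (TCP) lies on the centre line of the jaws, within the pads' length; the fingertips stand r.tips_ahead ahead of it and the grasp point (between the pads) lies 5 mm behind it (r.tips_ahead is the distance from the TCP to the fingertips, in m); x points along the fingers, y is the direction in which the jaws open and shut, and the axes are right-handed (so a half turn about x gives the same grasp; the last joint's range is limited). The gripper opens to 94 mm and grips with 3 to 60 N. Pads are 16 mm wide; open, the fingers measure 119 mm over their backs; the gripper's body (75 mm by 177 mm) begins 78 mm behind the grasp point.
Start: joints at [-1.276, 0.417, -0.01, 1.614, 0.005, 1.111, -0.053], TCP at [0.207, 0.59, 0.219] pointing down, gripper open.
Joint ranges: [-2.81, 2.81], [-0.39, 2.02], [-1.27, 1.25], [0.06, 2.57], [-1.19, 4.33], [0.19, 2], [-2.82, 2.82]. Speed limits (rad/s): [1.89, 1.89, 2.39, 2.39, 3.01, 3.01, 3.01].

### API

Orientations are given as [roll, pitch, yaw] about the fixed x, y, z axes, in that order (R = Rz(yaw) Ry(pitch) Rx(roll)).
In Python, from bench import r gives the robot as it stands. Calls block until the motion is done:
- r.move_to(position, orientation): joint-space move of the TCP to a pose.
- r.move_straight(position, rot=None, rate=0.15): straight line of the TCP; rot=None keeps the orientation; rate is the mean speed in m/s.
- r.set_joints(angles): joint-space move.
- r.move_gripper(opening): opening from 0.0 (shut) to 1.0 (fully open); the grip force is fixed at half the most; returns when the fingers have stopped.
- r.dwell(seconds).
- r.inverse_kinematics(position, orientation): joint angles nearest the present ones, or None.
- r.state(): the state.
- r.read_camera(name): name is "side" or "top"; returns a dict with "img" (420x560x3 uint8, red, green, blue), "range_z" (420x560 float32, m along the optical axis (not along the pixel's ray), 0 where there is no reading), "intrinsics" (3x3 intrinsics, pixels), "R" (3x3) and "t" (3): a world point X has camera coordinates R X + t. Camera axes: x right, y down, z forward; pixel columns grow to the right and rows downward; lengths in m; the calibration is good to about 2 mm. A picture is of the moment at which its call begins.
A pose or a line that the arm cannot do raises r.PlanningError and nothing moves.
- r.close_job(): hands the job in, once; it reports no verdict.
The state is a dict: "time": time; "qpos": joint angles; "joint_vel": joint speeds; "tau": joint torques, N m; "tcp_pos": TCP position; "ee_rot": TCP orientation; "contact_force": force on the tool from outside, world axes, zero at the start; "torque": the same for the moment, N m; "grip_width": opening from 0.0 (shut) to 1.0 (fully open).
Only numpy, scipy, OpenCV 4.12 (cv2) and the standard library are available. Lean on these libraries where they do the work, as an engineer would, in place of code of your own. Each camera call takes 0.05 s, during which the arm holds its last target.

## Working session

There is one attempt and no reset: what is moved stays moved. The work goes in short steps, each a Python script; the robot and the scene stay as the last script left them, time stands still between calls to the robot, and variables do not carry over. Pictures are saved under pics/ and viewed, and the job is handed in when it is done.

```bash
ls; mkdir -p pics; python3 - <<'E'
from bench import r
import cv2,numpy as np
for n in("top","side"):
    c=r.read_camera(n); cv2.imwrite(f"pics/{n}0.png",c["img"][:,:,::-1]); print(n,c["intrinsics"].tolist(),c["R"].round(4).tolist(),c["t"].round(4).tolist())
    np.savez(f"pics/{n}0.npz",**c)
s=r.state(); print({k:np.round(v,3).tolist() for k,v in s.items()}, r.tips_ahead)
print([a for a in dir(r) if a[0]!='_'])
E
```

```text
pics
top [[435.64959951362255, 0.0, 275.16099510045467], [0.0, 435.64959951362255, 204.9264944651474], [0.0, 0.0, 1.0]] [[0.0119, -0.9999, -0.0049], [-0.9983, -0.0116, -0.0579], [0.0578, 0.0056, -0.9983]] [0.0075, 0.5338, 1.3726]
side [[544.4381759308144, 0.0, 276.4080627294153], [0.0, 544.4381759308144, 206.07293339797616], [0.0, 0.0, 1.0]] [[-0.9436, -0.331, -0.0025], [-0.2419, 0.6947, -0.6775], [0.2259, -0.6387, -0.7356]] [0.4799, 0.1835, 1.2269]
{'time': 0.1, 'qpos': [-1.275, 0.418, -0.01, 1.614, 0.005, 1.111, -0.053], 'joint_vel': [0.0, -0.002, -0.001, -0.003, 0.0, 0.001, -0.0], 'tau': [0.001, -85.258, 0.639, -42.67, -0.049, 0.016, 0.0], 'tcp_pos': [0.206, 0.59, 0.219], 'ee_rot': [-1.504, 1.57, -1.84], 'contact_force': [0.641, -0.292, -0.474], 'torque': [0.009, -0.048, 0.021], 'grip_width': 0.996} 0.014
['PlanningError', 'close_job', 'dwell', 'inverse_kinematics', 'move_gripper', 'move_straight', 'move_to', 'read_camera', 'set_joints', 'state', 'tips_ahead']
```

View pics/top0.png

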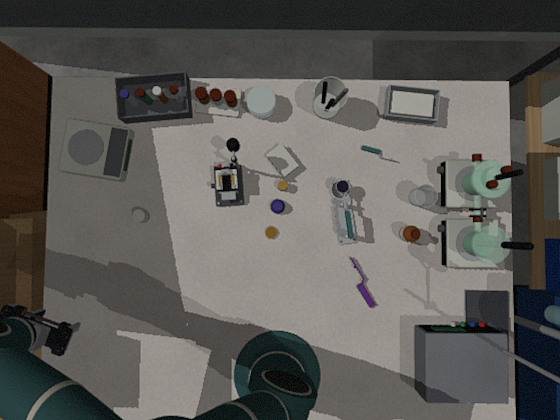

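View pics/side0.png

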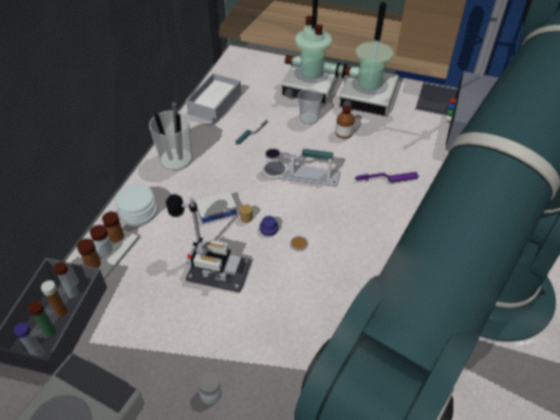

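```bash
python3 - <<'E'
import cv2,numpy as np
t=cv2.imread("pics/top0.png"); s=cv2.imread("pics/side0.png")
def crop(im,x,y,w,h,k,n):
    c=cv2.resize(im[y:y+h,x:x+w],None,fx=k,fy=k,interpolation=cv2.INTER_CUBIC); c=np.clip(c.astype(float)*1.5,0,255).astype(np.uint8); cv2.imwrite(n,c)
crop(t,310,130,100,120,5,"pics/c1.png")
crop(t,190,130,75,85,7,"pics/c2.png")
crop(s,245,130,110,70,7,"pics/c3.png")
crop(s,155,190,110,110,5,"pics/c4.png")
E
```

```text
(no output)
```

View pics/c1.png

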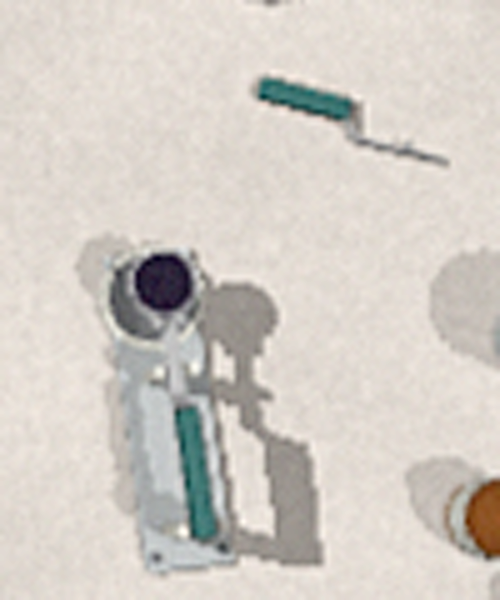

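View pics/c2.png

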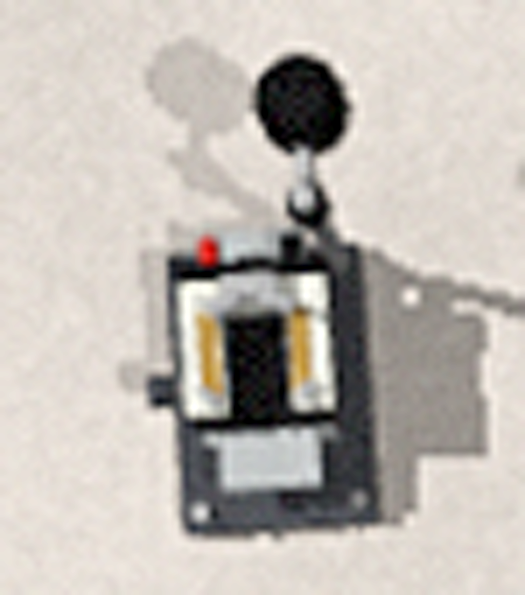

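View pics/c3.png

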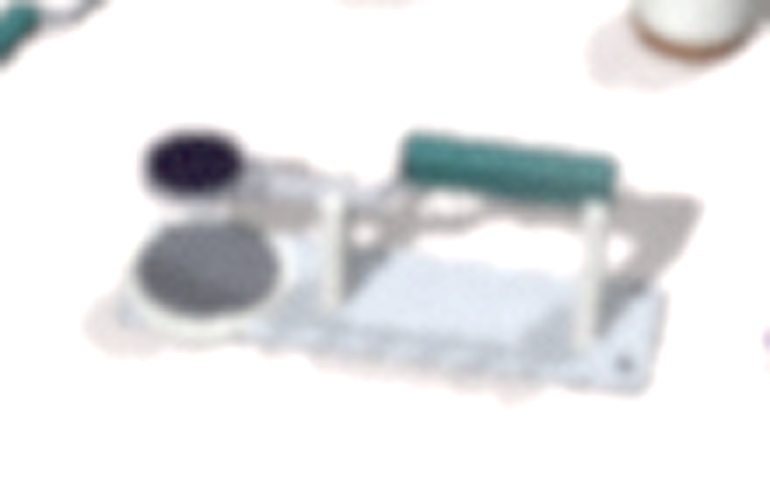

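View pics/c4.png

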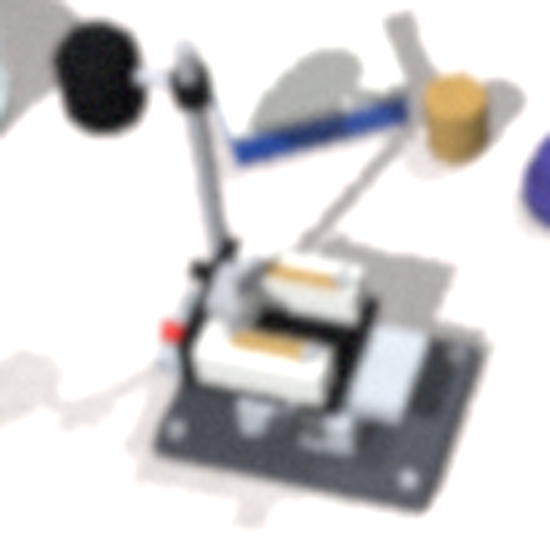

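Three things are like the paddle: the teal one on the stand at top (349,222), the smaller teal one on the table at (378,153), and the purple one at (362,285). The first is meant. It is the larger non-purple one, it lies on the drying stand and it carries the violet disc at (343,187); crop c1 confirms this. The stage is at (227,183), with its lamp post to the right at the far end, so its +x points up in the image.

```bash
cat > h.py <<'E'
import cv2,numpy as np
def load(n): 
    d=np.load(n); return {k:d[k] for k in d.files}
def cast(c,uv,z):
    uv=np.atleast_2d(uv).astype(float); K,R,t=c["intrinsics"],c["R"],c["t"]
    d=(np.c_[uv,np.ones(len(uv))]@np.linalg.inv(K).T)@R
    o=-R.T@t; s=(z-o[2])/d[:,2]; return o+d*s[:,None]
def proj(c,P):
    P=np.atleast_2d(P)@c["R"].T+c["t"]; q=P@c["intrinsics"].T; return q[:,:2]/q[:,2:]
def comps(c,lo,hi,box,amin=5):
    hsv=cv2.cvtColor(c["img"],cv2.COLOR_RGB2HSV); m=cv2.inRange(hsv,np.array(lo),np.array(hi)); 
    x,y,w,h=box; k=np.zeros_like(m); k[y:y+h,x:x+w]=m[y:y+h,x:x+w]
    n,l,st,ce=cv2.connectedComponentsWithStats(k)
    out=[]
    for i in range(1,n):
        if st[i,4]>=amin:
            yx=np.argwhere(l==i); out.append(yx[:,::-1].astype(float))
    return sorted(out,key=lambda a:-len(a))
def axis(xy):
    m=xy.mean(0); w,v=np.linalg.eigh(np.cov((xy-m).T)); return m,np.arctan2(v[1,1],v[0,1]),4*np.sqrt(w[::-1]) 
E
python3 - <<'E'
from h import *
T=load("pics/top0.npz"); S=load("pics/side0.npz")
for nm,c,b in(("top",T,(335,200,25,45)),("side",S,(295,140,50,30))):
    for p in comps(c,(70,80,30),(100,255,255),b)[:2]:
        w=cast(c,p,0.09 if nm=="top" else 0.085)[:,:2]; m,a,l=axis(w); print(nm,"handle",len(p),p.mean(0),m.round(4),a.round(4),l.round(4))
for nm,c,b in(("top",T,(330,175,25,25)),("side",S,(262,145,22,16))):
    for p in comps(c,(110,40,5),(170,255,110),b)[:2]:
        w=cast(c,p,0.064)[:,:2]; m,a,l=axis(w); print(nm,"disc",len(p),p.mean(0),p.min(0),p.max(0),m.round(4),l.round(4))
for nm,c,b in(("top",T,(210,165,40,35)),("side",S,(190,235,50,35))):
    for p in comps(c,(10,90,80),(30,255,255),b,4)[:3]:
        w=cast(c,p,0.07)[:,:2]; m,a,l=axis(w); print(nm,"brass",len(p),p.mean(0),m.round(4),a.round(4),l.round(4))
    for p in comps(c,(0,0,120),(180,60,255),b,4)[:4]:
        w=cast(c,p,0.07)[:,:2]; m,a,l=axis(w); print(nm,"white",len(p),p.mean(0),p.min(0),p.max(0),m.round(4),a.round(4),l.round(4))
E
```

```text
top handle 111 [348.61261261 224.27027027] [ 0.4737 -0.2079] -2.9949 [0.0901 0.0152]
side handle 114 [314.79824561 153.53508772] [ 0.4771 -0.2105] -2.9703 [0.073  0.0215]
top disc 100 [342.21 185.96] [337. 181.] [347. 191.] [ 0.5918 -0.1922] [0.0354 0.0346]
side disc 70 [272.5        153.08571429] [267. 150.] [278. 156.] [ 0.5889 -0.1984] [0.0326 0.0288]
top brass 27 [232.11111111 179.11111111] [0.6084 0.1468] 3.1234 [0.0379 0.0098]
top brass 26 [219.61538462 180.19230769] [0.6047 0.1851] -2.9695 [0.0406 0.0086]
top white 138 [211.73188406 183.00724638] [210. 165.] [215. 199.] [0.5957 0.2092] -3.094 [0.1348 0.0168]
top white 100 [227.91 195.04] [220. 191.] [235. 199.] [0.5592 0.1588] 1.5926 [0.0492 0.0268]
top white 92 [219.54347826 176.56521739] [216. 170.] [230. 189.] [0.6159 0.1856] 2.7818 [0.0819 0.0388]
top white 64 [234.53125 178.15625] [232. 169.] [237. 187.] [0.6115 0.1394] -3.0818 [0.0743 0.0159]
side brass 34 [208.73529412 258.11764706] [0.6033 0.179 ] -3.0193 [0.0296 0.0093]
side brass 16 [214.4375 244.8125] [0.6066 0.1406] -3.0475 [0.0312 0.0044]
side white 945 [217.96825397 251.3005291 ] [194. 235.] [239. 269.] [0.5919 0.1544] 1.7646 [0.1236 0.1137]
side white 93 [192.43010753 241.89247312] [190. 235.] [197. 253.] [0.6569 0.1491] 1.8708 [0.0603 0.0168]
side white 5 [230.8 245.6] [230. 245.] [232. 246.] [0.571  0.1305] 2.9384 [0.0083 0.0054]
```

```bash
python3 - <<'E'
from h import *
T=load("pics/top0.npz"); S=load("pics/side0.npz")
# average several? one frame is enough; show 11x crops with grid ticks
def crop(c,x,y,w,h,k,n):
    im=cv2.resize(c["img"][y:y+h,x:x+w,::-1],None,fx=k,fy=k,interpolation=cv2.INTER_LANCZOS4); im=np.clip(im.astype(float)*1.4,0,255).astype(np.uint8)
    for i in range(0,w,5): cv2.putText(im,str(x+i),(i*k,8),0,.3,(0,0,255)); cv2.line(im,(i*k,10),(i*k,14),(0,0,255))
    for i in range(5,h,5): cv2.putText(im,str(y+i),(0,i*k),0,.3,(0,0,255))
    cv2.imwrite(n,im)
crop(T,205,155,48,54,11,"pics/d2.png")
crop(S,180,225,80,70,10,"pics/d4.png")
c=T; Z=c["range_z"]
for u,v in((219,183),(233,182),(229,196),(240,200),(343,186),(348,224),(300,300)):
    z=Z[v-1:v+2,u-1:u+2]; P=c["R"].T@(np.linalg.inv(c["intrinsics"])@[u,v,1]*np.median(z)-c["t"]); print(u,v,P.round(4),z.std().round(4))
c=S; Z=c["range_z"]
for u,v in((209,258),(214,245),(234,258),(272,153),(314,153),(300,280)):
    z=Z[v-1:v+2,u-1:u+2]; P=c["R"].T@(np.linalg.inv(c["intrinsics"])@[u,v,1]*np.median(z)-c["t"]); print(u,v,P.round(4),z.std().round(4))
E
```

```text
219 183 [0.5959 0.1868 0.0704] 0.0021
233 182 [0.5996 0.1439 0.0699] 0.0028
229 196 [0.5584 0.1584 0.0431] 0.0014
240 200 [0.5481 0.1262 0.0155] 0.437
343 186 [ 0.5919 -0.195   0.0621] 0.0032
348 224 [ 0.4745 -0.2063  0.089 ] 0.004
300 300 [ 0.2322 -0.0688 -0.0023] 0.0026
209 258 [0.6025 0.1791 0.071 ] 0.0133
214 245 [0.6072 0.1415 0.0702] 0.0025
234 258 [0.5598 0.1429 0.0444] 0.0042
272 153 [ 0.5895 -0.196   0.0661] 0.0046
314 153 [ 0.4784 -0.2071  0.0893] 0.0031
300 280 [0.4089 0.1218 0.0011] 0.0023
```

View pics/d2.png

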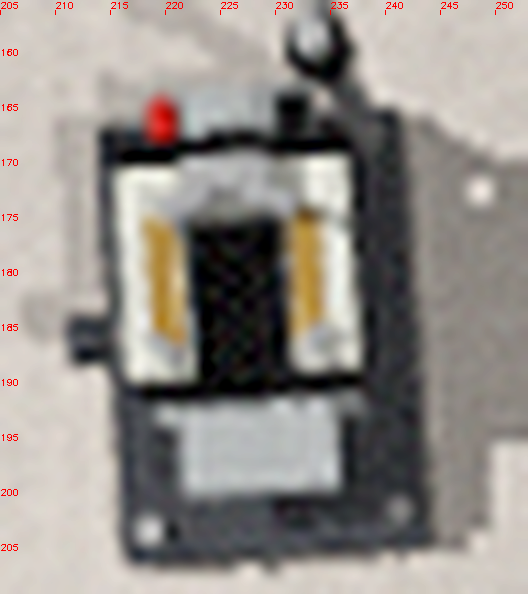

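View pics/d4.png

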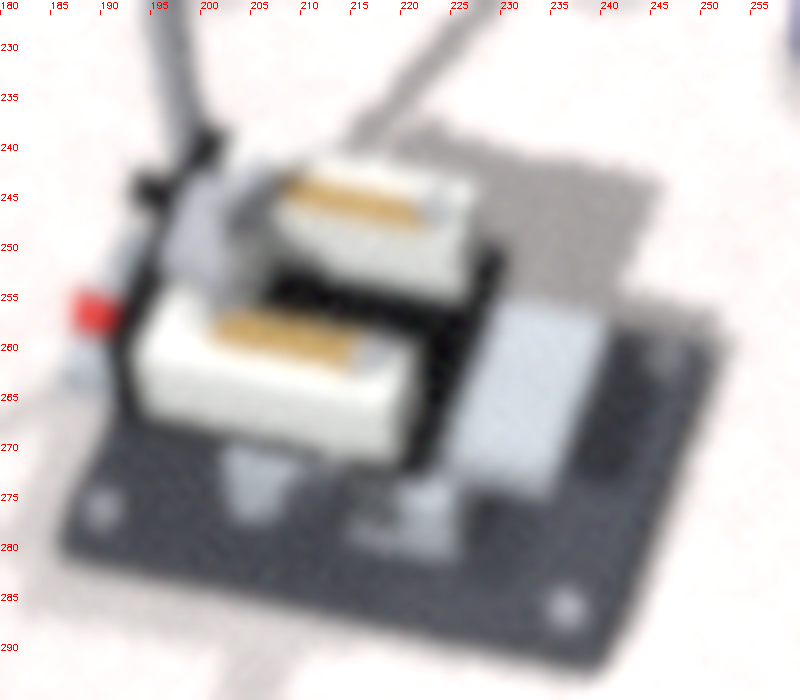

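```bash
python3 - <<'E'
from h import *
T=load("pics/top0.npz"); S=load("pics/side0.npz")
g=lambda p:np.array(p)/11+[205,155]-.5
P=lambda p,z:cast(T,g(p),z)[0,:2]
def ang(a,b): d=b-a; return np.arctan2(d[1],d[0])
fl,fr,rl,rr=[P(p,.07) for p in((131,387),(360,375),(117,168),(350,155))]
print("shoulders",fl,fr,rl,rr,"yaw",ang(fl,rl),ang(fr,rr),ang(fr,fl)-np.pi/2,ang(rr,rl)-np.pi/2, "c front",(fl+fr)/2,"len",np.linalg.norm(fl-rl),np.linalg.norm(fl-fr))
a,b=P((130,565),.012),P((425,548),.012); print("base",a,b,ang(b,a)-np.pi/2,np.linalg.norm(a-b),(a+b)/2)
a,b=P((148,531),.012),P((400,509),.012); print("screws",a,b,ang(b,a)-np.pi/2,(a+b)/2)
print("post",P((318,38),.192))
g2=lambda p:np.array(p)/10+[180,225]-.5
Q=lambda p,z:cast(S,g2(p),z)[0,:2]
a,b,c=Q((600,675),.012),Q((725,345),.012),Q((62,550),.012); print("side base",a,b,c,ang(b,a)-np.pi/2,ang(a,c),(a+b)/2,np.linalg.norm(a-b),np.linalg.norm(a-c))
a,b,c=Q((567,607),.012),Q((665,358),.012),Q((103,508),.012); print("side screws",a,b,c,ang(b,a)-np.pi/2,ang(a,c),(a+b)/2,np.linalg.norm(a-b),np.linalg.norm(a-c))
# disc ellipse on enlarged
for nm,c,b,z in(("top",T,(330,173,26,26),.064),("side",S,(258,142,28,20),.064)):
    x,y,w,h=b; im=cv2.cvtColor(c["img"][y:y+h,x:x+w],cv2.COLOR_RGB2GRAY); im=cv2.resize(im,None,fx=8,fy=8,interpolation=cv2.INTER_CUBIC)
    m=(im<60).astype(np.uint8); cs,_=cv2.findContours(m,0,2); cc=max(cs,key=cv2.contourArea); e=cv2.fitEllipse(cc); print(nm,e)
    ctr=(np.array(e[0])+.5)/8+[x,y]-.5; print(ctr,cast(c,ctr,z)[0])
E
```

```text
shoulders [0.57527401 0.19439882] [0.57936717 0.13053944] [0.63671308 0.19953176] [0.64110582 0.13438631] yaw 0.08335161949991458 0.06222851585032881 0.06400889057231463 0.06732781836181423 c front [0.57732059 0.16246913] len 0.06165311436528053 0.06399042924157203
base [0.52868195 0.20186867] [0.53462702 0.11621461] 0.06929680530614579 0.08586012490106883 [0.53165448 0.15904164]
screws [0.53863883 0.19682931] [0.54589647 0.12366694] 0.0988755436687494 [0.54226765 0.16024812]
post [0.65377412 0.13128815]
side base [0.52365904 0.20392388] [0.53031404 0.10963829] [0.65090452 0.21284045] 0.0704665559812867 0.06995942634864231 [0.52698654 0.15678109] 0.09452016164804942 0.12755751056232983
side screws [0.53739453 0.18958564] [0.54212729 0.11774936] [0.6471542  0.19931102] 0.06578755907498368 0.08837530172789304 [0.53976091 0.1536675 ] 0.07199201719266492 0.11018969481713932
top ((101.40853881835938, 108.03300476074219), (90.56827545166016, 93.3531723022461), 150.3184051513672)
[342.23856735 186.0666256 ] [ 0.59144733 -0.19232557  0.064     ]
side ((118.8766860961914, 92.3814926147461), (60.524497985839844, 99.28421020507812), 89.21186828613281)
[272.42208576 153.11018658] [ 0.5890789  -0.19819976  0.064     ]
```

```bash
python3 - <<'E'
from bench import r
import numpy as np, cv2
R=[0,np.pi/2,.14+np.pi]
r.move_to([.4775,-.21,.22],R)
r.move_straight([.4775,-.21,.125],rate=.1)
s=r.state();print(s["time"],s["tcp_pos"],s["qpos"],s["contact_force"])
for n in("top","side"):
    c=r.read_camera(n); np.savez(f"pics/{n}1.npz",**c)
    x,y,w,h=(300,170,100,80) if n=="top" else (230,60,160,120)
    k=7 if n=="top" else 5
    im=cv2.resize(c["img"][y:y+h,x:x+w,::-1],None,fx=k,fy=k,interpolation=cv2.INTER_CUBIC); cv2.imwrite(f"pics/{n}1.png",np.clip(im*1.4,0,255).astype(np.uint8))
E
```

```text
4.1667 [ 0.47778285 -0.21018289  0.12548621] [-0.41273925  0.53953914  0.99069318  1.97855914 -0.56680508  0.92824352
 -0.56099926] [-0.18156684  0.35701309  0.08118628]
```

View pics/side1.png

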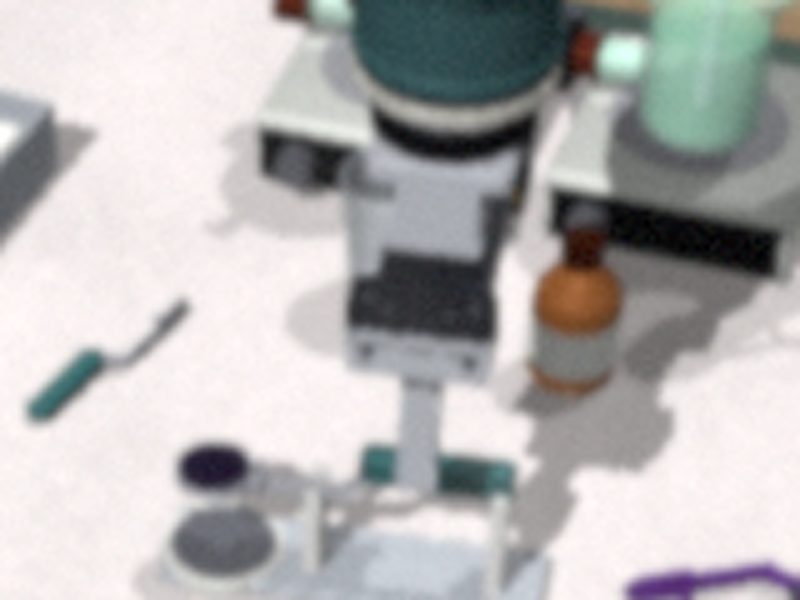

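View pics/top1.png

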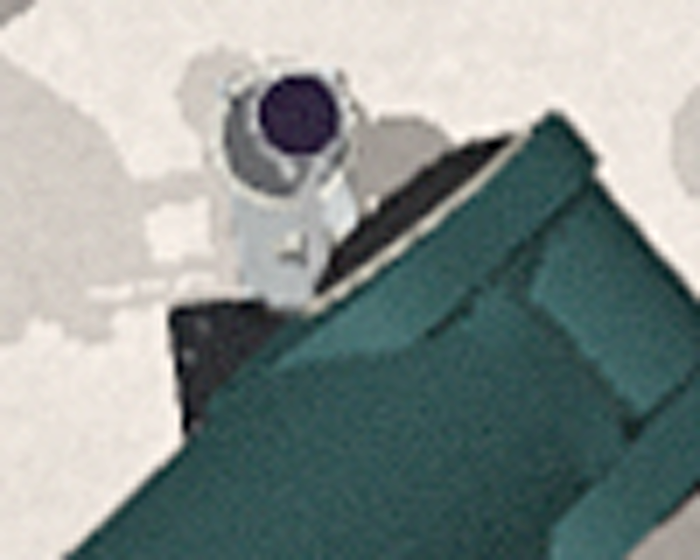

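```bash
python3 - <<'E'
from h import *
S=load("pics/side1.npz"); T=load("pics/top1.npz")
t=np.array([.47778,-.21018,.12549]); ps=.14; ey=np.array([-np.sin(ps),np.cos(ps),0]); ex=np.array([np.cos(ps),np.sin(ps),0])
for off in(.047,.0595):
  for dx in(-.008,0,.008):
    print(off,dx,((proj(S,t+ey*off+ex*dx+[0,0,-.014])[0]-[230,60]+.5)*5).round(1))
# body: begins 78 behind grasp => z = t.z+5+78mm
for sx in(-1,1):
  for sy in(-1,1):
    print("body",sx,sy,((proj(T,t+ex*.0375*sx+ey*.0885*sy+[0,0,.083])[0]-[300,170]+.5)*7).round(1),((proj(S,t+ex*.0375*sx+ey*.0885*sy+[0,0,.083])[0]-[230,60]+.5)*5).round(1))
E
```

```text
0.047 -0.008 [429.4 494.7]
0.047 0 [413.5 492.6]
0.047 0.008 [397.6 490.5]
0.0595 -0.008 [425.6 511.4]
0.0595 0 [409.6 509.3]
0.0595 0.008 [393.7 507.2]
body -1 -1 [637.5 435.3] [537.1 180.6]
body -1 1 [187.3 493.4] [490.1 406.5]
body 1 -1 [610.  244.9] [389.8 163.5]
body 1 1 [161.5 302.7] [329.4 386. ]
```

```bash
python3 - <<'E'
from bench import r
import numpy as np, cv2
R=[0,np.pi/2,.14+np.pi]
def rep(l):
    s=r.state(); print(l,round(s["time"],2),s["tcp_pos"].round(4),s["contact_force"].round(2),s["torque"].round(3),round(float(s["grip_width"]),4))
r.move_straight([.4787,-.2075,.125],rate=.1)
rep("hi")
r.move_straight([.4787,-.2075,.075],rate=.06)
rep("down")
for o in(.3,.22):
    r.move_gripper(o); rep(o)
c=r.read_camera("side"); np.savez("pics/side2.npz",**c)
x,y,w,h=230,60,160,120
cv2.imwrite("pics/side2.png",np.clip(cv2.resize(c["img"][y:y+h,x:x+w,::-1],None,fx=5,fy=5,interpolation=cv2.INTER_CUBIC)*1.4,0,255).astype(np.uint8))
E
```

```text
hi 4.52 [ 0.4789 -0.2072  0.1251] [-0.72 -0.69 -0.28] [-0.067  0.175 -0.093] 0.9993
down 5.5 [ 0.4788 -0.2076  0.0752] [-0.09 -0.33  0.11] [-0.017  0.22   0.015] 0.9993
0.3 6.6 [ 0.4787 -0.2075  0.075 ] [ 0.34 -0.21 -0.06] [-0.015  0.126  0.028] 0.2945
0.22 6.97 [ 0.4787 -0.2075  0.075 ] [ 0.59 -0.87  0.9 ] [-0.047  0.208 -0.021] 0.2192
```

View pics/side2.png

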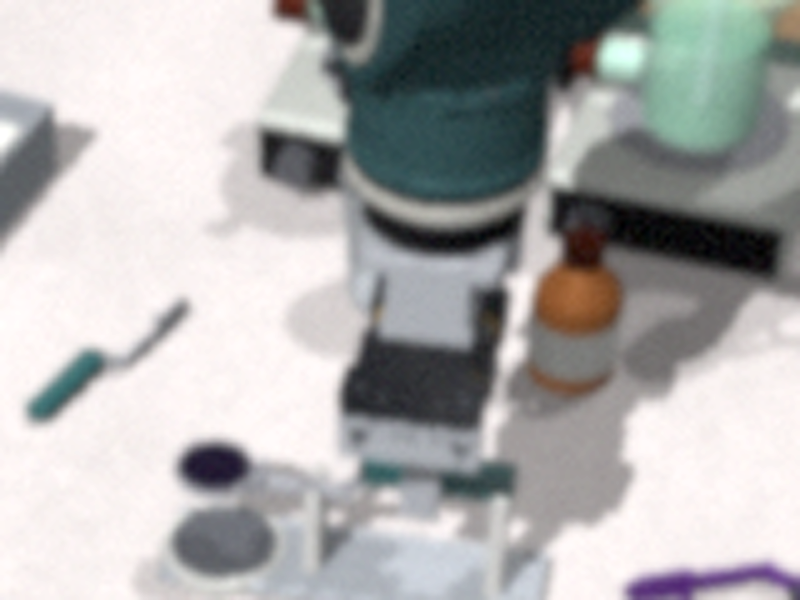

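```bash
cat >> h.py <<'E'
def rep(r,l,n=1):
    F=[];M=[]
    for _ in range(n):
        s=r.state();F.append(s["contact_force"]);M.append(s["torque"])
        if n>1: r.dwell(.02)
    print(l,round(s["time"],2),np.round(s["tcp_pos"],4),np.mean(F,0).round(2),np.mean(M,0).round(3),round(float(s["grip_width"]),4)); return np.mean(F,0)
E
python3 - <<'E'
from bench import r
from h import *
for o in(.19,.17,.155):
    r.move_gripper(o); rep(r,o,3)
r.move_gripper(0.0); rep(r,"closed",5)
c=r.read_camera("top"); np.savez("pics/top3.npz",**c)
E
```

```text
0.19 7.33 [ 0.4788 -0.2076  0.075 ] [ 0.76 -1.8  -0.14] [-0.273 -0.024  0.002] 0.1913
0.17 7.64 [ 0.4789 -0.2081  0.0752] [ 1.78 -5.48  0.3 ] [-1.256 -0.173 -0.032] 0.1732
0.155 7.93 [ 0.479  -0.2086  0.0754] [ 1.7  -7.73  1.36] [-1.948 -0.283  0.051] 0.1572
closed 8.23 [ 0.479  -0.2089  0.0753] [  2.64 -10.46  -1.98] [-2.471 -0.522  0.071] 0.1471
```

```bash
python3 - <<'E'
from bench import r
from h import *
p=np.array([.4787,-.2075,.075]); ps=.14; ey=np.array([-np.sin(ps),np.cos(ps),0])
for d in(.001,.002,.003):
    r.move_straight(p-ey*d,rate=.01); rep(r,d,4)
E
```

```text
0.001 8.6 [ 0.479  -0.2091  0.0752] [ 1.27 -6.12  0.3 ] [-1.509 -0.235  0.1  ] 0.1461
0.002 8.92 [ 0.479  -0.2093  0.075 ] [ 0.31 -0.75  4.38] [-0.157  0.17   0.026] 0.1485
0.003 9.23 [ 0.4791 -0.2098  0.075 ] [-1.18  3.38  8.61] [0.804 0.46  0.069] 0.1481
```

```bash
python3 - <<'E'
from bench import r
from h import *
p=np.array([.4787,-.2075,.075]); ps=.14; ey=np.array([-np.sin(ps),np.cos(ps),0]); p=p-ey*.0023
r.move_straight(p,rate=.01); rep(r,0,4)
for z in(.077,.08):
    p[2]=z; r.move_straight(p,rate=.02); rep(r,z,5)
p[2]=.115; r.move_straight(p,rate=.05); rep(r,"up",8)
for n in("top","side"):
    c=r.read_camera(n); np.savez(f"pics/{n}4.npz",**c)
    x,y,w,h=(300,160,100,80) if n=="top" else (230,60,160,120)
    k=7 if n=="top" else 5
    im=cv2.resize(c["img"][y:y+h,x:x+w,::-1],None,fx=k,fy=k,interpolation=cv2.INTER_CUBIC); cv2.imwrite(f"pics/{n}4.png",np.clip(im*1.4,0,255).astype(np.uint8))
E
```

```text
0 9.55 [ 0.4791 -0.2095  0.075 ] [-0.93  0.79  5.99] [ 0.168  0.222 -0.033] 0.1479
0.077 9.88 [ 0.4789 -0.2096  0.0768] [ 0.37  0.06 -1.15] [-0.038  0.197 -0.014] 0.146
0.08 10.27 [ 0.4791 -0.2097  0.08  ] [-0.31  0.07 -0.83] [-0.022  0.183 -0.001] 0.1472
up 11.25 [ 0.4789 -0.2097  0.1147] [ 0.08 -0.05 -1.2 ] [-0.025  0.206 -0.016] 0.145
```

View pics/side4.png

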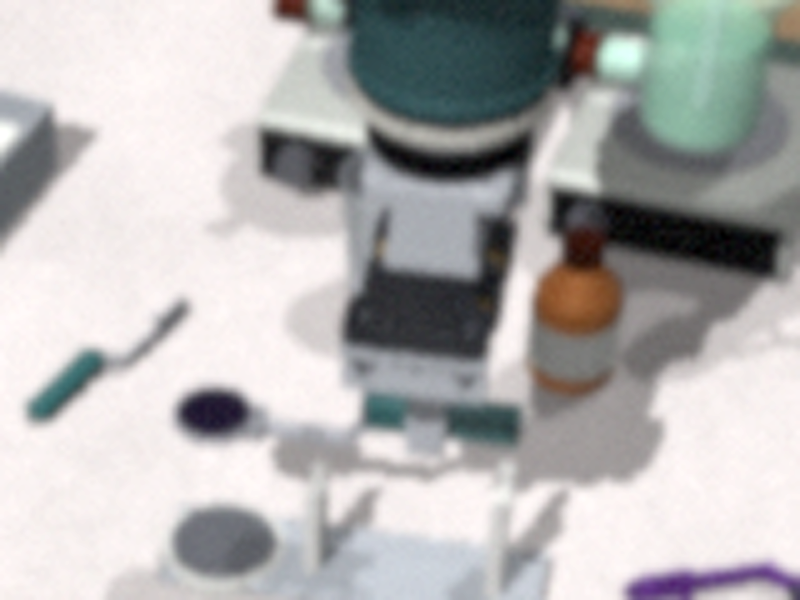

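View pics/top4.png

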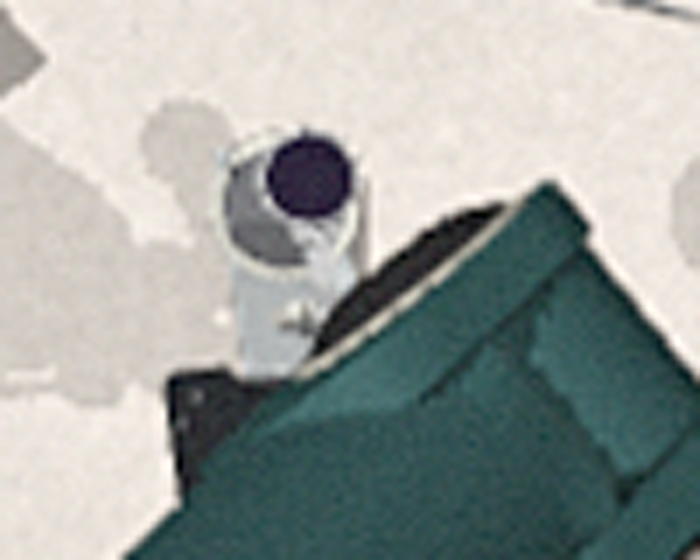

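The paddle is lifted level with the disc on its blade, at side (272,142) and top (344,185), and the stand stays behind. Next I carry it to a hover in front of the nest.

```bash
python3 - <<'E'
from bench import r
from h import *
def tool(ps): return [0,np.pi/2,ps+np.pi]
p=np.array(r.state()["tcp_pos"]); p[2]=.135
r.move_straight(p,rate=.06)
ps=.07; ex=np.array([np.cos(ps),np.sin(ps),0]); N=np.array([.603,.1625,0])
g=N-ex*(.114+.055)+[0,0,.135]
r.move_straight(g,tool(ps),rate=.09); rep(r,"carried",5)
g[2]=.11
r.move_straight(g,rate=.06); r.dwell(.2); rep(r,"hover",5)
print(r.state()["ee_rot"])
for n in("top","side"):
    c=r.read_camera(n); np.savez(f"pics/{n}5.npz",**c)
    x,y,w,h=(190,150,80,75) if n=="top" else (170,200,140,105)
    k=8 if n=="top" else 5
    im=cv2.resize(c["img"][y:y+h,x:x+w,::-1],None,fx=k,fy=k,interpolation=cv2.INTER_CUBIC); cv2.imwrite(f"pics/{n}5.png",np.clip(im*1.4,0,255).astype(np.uint8))
E
```

```text
carried 16.1 [0.4344 0.1506 0.135 ] [-0.1  -0.62 -1.17] [-0.006  0.189 -0.013] 0.1465
hover 16.95 [0.4345 0.1508 0.1102] [ 0.39  0.2  -0.86] [-0.02   0.19  -0.011] 0.148
[-2.36673391  1.57041498  0.84497409]
```

View pics/side5.png

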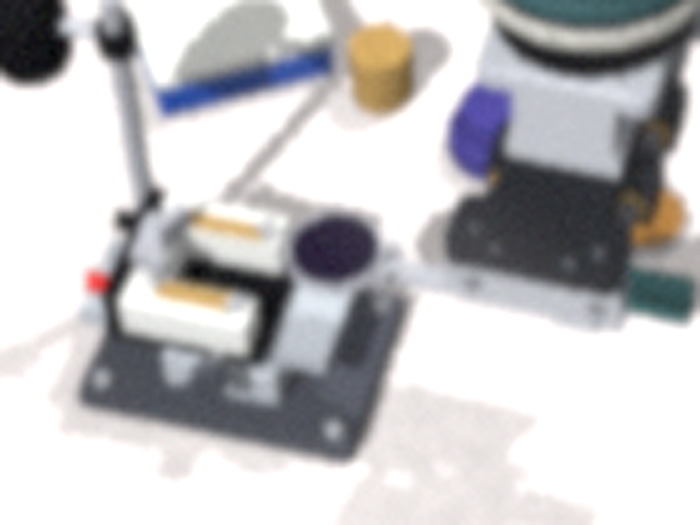

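View pics/top5.png

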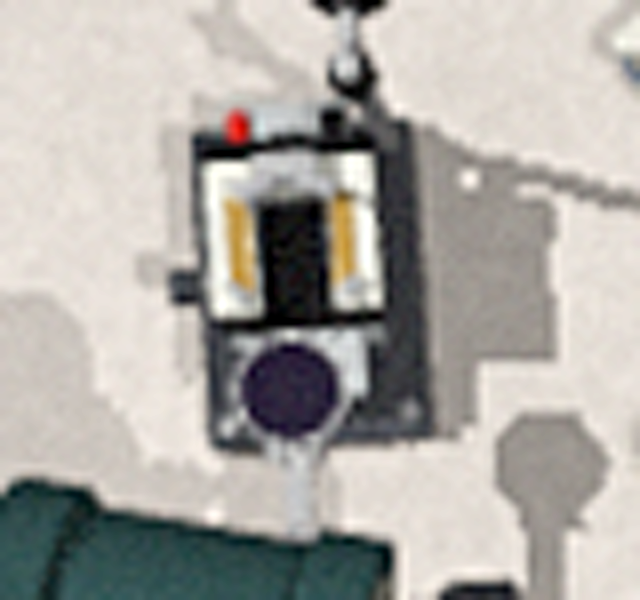

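```bash
python3 - <<'E'
from h import *
T=load("pics/top5.npz"); S=load("pics/side5.npz")
def ell(c,b,z,th=60,k=8):
    x,y,w,h=b; im=cv2.cvtColor(c["img"][y:y+h,x:x+w],cv2.COLOR_RGB2GRAY); im=cv2.resize(im,None,fx=k,fy=k,interpolation=cv2.INTER_CUBIC)
    cs,_=cv2.findContours((im<th).astype(np.uint8),0,2); cc=max(cs,key=cv2.contourArea); e=cv2.fitEllipse(cc); ctr=(np.array(e[0])+.5)/k+[x,y]-.5; return ctr,np.array(e[1])/k,cast(c,ctr,z)[0,:2]
zt=.0985
dt=ell(T,(219,191,16,16),zt); ds=ell(S,(227,241,21,17),zt); print(dt,ds)
g=lambda p:np.array(p)/8+[190,150]-.5
# shoulder edges by sub-pixel: rows scanned, gray profile
G=T["img"].astype(float).max(2)
def hsvm(c,lo,hi,box): return comps(c,lo,hi,box,4)
for nm,c,b,d in(("top",T,(212,165,30,25),dt[2]),("side",S,(198,238,32,28),ds[2])):
    B=comps(c,(10,90,80),(30,255,255),b,4)[:2]
    # saturation-weighted centroid
    hsv=cv2.cvtColor(c["img"],cv2.COLOR_RGB2HSV).astype(float)
    ms=[]
    for p in B:
        x0,y0=p.min(0).astype(int)-1;x1,y1=p.max(0).astype(int)+2
        sub=c["img"][y0:y1,x0:x1].astype(float); w=np.clip(sub[...,0]-sub[...,2]-25,0,None); yy,xx=np.mgrid[y0:y1,x0:x1]
        ms.append(cast(c,[(w*xx).sum()/w.sum(),(w*yy).sum()/w.sum()],.07)[0,:2])
    ms.sort(key=lambda a:a[1]); M=(ms[0]+ms[1])/2; v=ms[1]-ms[0]; yaw=np.arctan2(-v[0],v[1])
    print(nm,"brass",ms,"mid",M,"yaw",yaw,np.linalg.norm(v))
    for ya in(.06,.07,.08):
        e=np.array([-np.sin(ya),np.cos(ya)]); print("  disc lateral vs mid",((d-M)@e*1e3).round(2),"along",((d-M)@[np.cos(ya),np.sin(ya)]*1e3).round(2))
# slot & shoulder edges per row in top
for v in range(171,190,3):
    row=G[v,205:250]; 
    u=np.arange(205,250)
    f=np.interp(np.arange(205,249,.1),u,row); uu=np.arange(205,249,.1)
    br=f>140
    seg=np.flatnonzero(np.diff(br.astype(int))); print(v,uu[seg].round(1))
E
```

```text
(array([225.78164625, 198.32566595]), array([11.52254581, 11.80808163]), array([0.54696709, 0.16172292])) (array([236.35583496, 249.34597778]), array([11.59119034, 15.65793991]), array([0.54522614, 0.15650681]))
top brass [array([0.60771968, 0.14597938]), array([0.60505844, 0.18560187])] mid [0.60638906 0.16579063] yaw 0.06706407006365978 0.03971176033023282
  disc lateral vs mid -0.5 along -59.56
  disc lateral vs mid 0.1 along -59.56
  disc lateral vs mid 0.69 along -59.56
side brass [array([0.60574936, 0.14033785]), array([0.604173  , 0.18017917])] mid [0.60496118 0.16025851] yaw 0.039545310407720184 0.03987249151564314
  disc lateral vs mid -0.16 along -59.85
  disc lateral vs mid 0.44 along -59.85
  disc lateral vs mid 1.03 along -59.84
171 [212.3 215.2 221.6 224.6 225.2 232.  235.8 247.4]
174 [210.8 211.5 212.6 215.3 219.5 234.7 235.2]
177 [212.2 215.6 218.8 231.8 232.5 233.1 236.1]
180 [213.  215.8 218.6 219.3 221.1 231.8 232.8 233.1 236.2]
183 [206.9 208.2 209.5 215.9 218.9 219.1 221.  231.6 232.8 233.1 236.5]
186 [210.2 215.9 218.9 231.7 232.8 235.2 236.9]
189 [214.]
```

```bash
python3 - <<'E'
from bench import r
from h import *
ps=.07; ex=np.array([np.cos(ps),np.sin(ps),0])
g=np.array([.603,.1625,0])-ex*.169
g[2]=.0925
r.move_straight(g,rate=.05)
def F(n=5):
    f=[]
    for _ in range(n): f.append(r.state()["contact_force"]); r.dwell(.02)
    return np.mean(f,0)
r.move_straight(g+ex*.040,rate=.05); r.dwell(.15)
b=F(10); print("base",b, r.state()["tcp_pos"].round(4))
d=.040
while d<.072:
    d+=.0015 if d<.046 else .0007
    r.move_straight(g+ex*d,rate=.02)
    f=F(4)-b; fx=f@ex; print(round(d*1e3,1),f.round(2),round(r.state()["time"],2))
    if fx<-.9:
        f=F(8)-b; print(" again",f.round(2))
        if f@ex<-1.0: break
print(r.state()["tcp_pos"].round(4),r.state()["time"])
c=r.read_camera("top"); np.savez("pics/top6.npz",**c)
E
```

```text
base [ 0.03768625  0.20288321 -0.87050383] [0.4742 0.1536 0.0925]
41.5 [ 0.22  0.3  -0.13] 19.15
43.0 [ 0.12  0.05 -0.32] 19.47
44.5 [ 0.16 -0.42 -0.7 ] 19.78
46.0 [-0.23  0.11 -0.36] 20.1
46.7 [ 0.13 -0.33 -0.43] 20.42
47.4 [-0.15 -0.5  -0.3 ] 20.73
48.1 [-0.11 -0.05 -0.11] 21.05
48.8 [-0.22 -0.12 -0.42] 21.37
49.5 [ 0.15 -0.45 -0.14] 21.68
50.2 [-0.06 -0.41  0.15] 22.0
50.9 [ 0.2  -0.62 -0.17] 22.32
51.6 [ 0.17  0.04 -0.67] 22.63
52.3 [ 0.1  -0.3  -0.45] 22.95
53.0 [-0.35 -0.43 -0.28] 23.27
53.7 [-0.02 -0.36 -0.6 ] 23.58
54.4 [ 0.14 -0.59 -0.86] 23.9
55.1 [-0.07 -0.33 -0.55] 24.22
55.8 [-0.4  -0.06 -0.48] 24.53
56.5 [ 0.2  -0.22  0.  ] 24.85
57.2 [-0.25 -0.5   0.14] 25.17
57.9 [ 0.36 -0.1  -0.23] 25.48
58.6 [-0.06 -0.24 -0.24] 25.8
59.3 [-0.05  0.24 -0.2 ] 26.12
60.0 [-3.75 -0.43 -0.28] 26.43
 again [-4.78 -0.56 -0.21]
[0.4939 0.1548 0.0924] 26.5667
```

```bash
python3 - <<'E'
from bench import r
from h import *
ps=.07; ex=np.array([np.cos(ps),np.sin(ps),0])
g=np.array([.603,.1625,0])-ex*.169
g[2]=.0925
r.move_straight(g+ex*.0582,rate=.01); rep(r,"eased",6)
for n in("top","side"):
    c=r.read_camera(n); np.savez(f"pics/{n}7.npz",**c)
    x,y,w,h=(190,150,80,75) if n=="top" else (170,200,140,105)
    k=8 if n=="top" else 5
    im=cv2.resize(c["img"][y:y+h,x:x+w,::-1],None,fx=k,fy=k,interpolation=cv2.INTER_CUBIC); cv2.imwrite(f"pics/{n}7.png",np.clip(im*1.4,0,255).astype(np.uint8))
T=load("pics/top7.npz"); S=load("pics/side7.npz")
def ell(c,b,z,th=60,k=8):
    x,y,w,h=b; im=cv2.cvtColor(c["img"][y:y+h,x:x+w],cv2.COLOR_RGB2GRAY); im=cv2.resize(im,None,fx=k,fy=k,interpolation=cv2.INTER_CUBIC)
    cs,_=cv2.findContours((im<th).astype(np.uint8),0,2); cc=max(cs,key=cv2.contourArea); e=cv2.fitEllipse(cc); ctr=(np.array(e[0])+.5)/k+[x,y]-.5; return ctr,np.array(e[1])/k,cast(c,ctr,z)[0,:2]
print(ell(T,(217,171,18,18),.081))
E
```

```text
eased 27.03 [0.4928 0.1548 0.0926] [-0.08 -0.03 -1.  ] [-0.019  0.206 -0.018] 0.1454
(array([225.50628662, 180.15246964]), array([11.40034103, 11.67971134]), array([0.60372693, 0.16567978]))
```

View pics/top7.png

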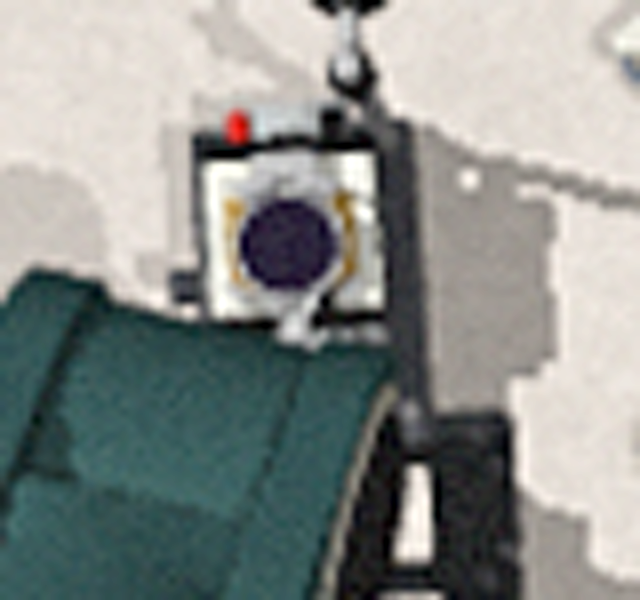

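View pics/side7.png

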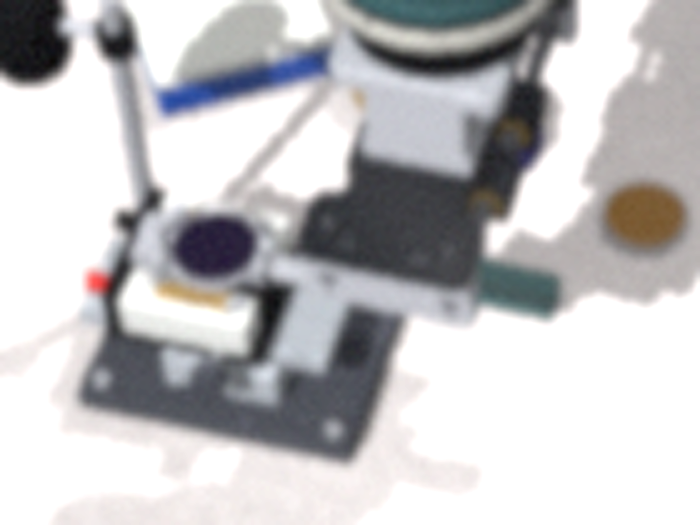

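```bash
python3 - <<'E'
from bench import r
from h import *
ps=.07; ex=np.array([np.cos(ps),np.sin(ps),0])
g=np.array([.603,.1625,0])-ex*(.169-.0582)
for z in(.0895,.0875,.086,.085,.084,.0825,.0810):
    g[2]=z; r.move_straight(g,rate=.02); f=rep(r,z,4)
    if f[2]>4 or abs(f[0])>5: print("STOP");break
c=r.read_camera("side"); np.savez("pics/side8.npz",**c)
x,y,w,h=170,200,140,105
cv2.imwrite("pics/side8.png",np.clip(cv2.resize(c["img"][y:y+h,x:x+w,::-1],None,fx=5,fy=5,interpolation=cv2.INTER_CUBIC)*1.4,0,255).astype(np.uint8))
E
```

```text
0.0895 27.5 [0.4925 0.1547 0.0894] [ 0.43 -0.19 -1.25] [-0.005  0.192 -0.01 ] 0.1462
0.0875 27.82 [0.4925 0.1547 0.0875] [-0.08  0.15 -1.02] [-0.013  0.21  -0.003] 0.1434
0.086 28.13 [0.4925 0.1547 0.086 ] [-0.21  0.06 -1.57] [-0.014  0.206 -0.01 ] 0.1469
0.085 28.45 [0.4925 0.1547 0.085 ] [ 0.05  0.31 -0.91] [-0.019  0.197  0.011] 0.1467
0.084 28.77 [0.4924 0.1547 0.084 ] [-0.1  -0.13 -0.9 ] [-0.001  0.191  0.01 ] 0.1435
0.0825 29.08 [0.4925 0.1547 0.0825] [-0.21  0.13 -0.61] [-0.018  0.191  0.021] 0.1445
0.081 29.4 [0.4924 0.1547 0.0809] [ 0.03  0.11 -0.99] [0.003 0.168 0.009] 0.1466
```

View pics/side8.png

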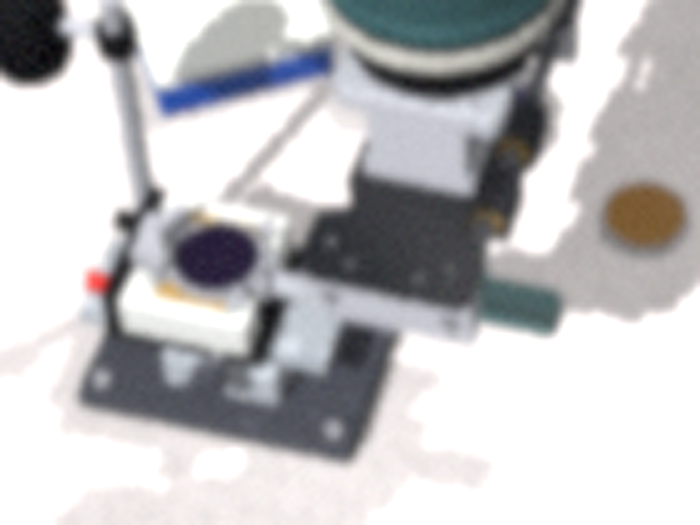

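```bash
python3 - <<'E'
from bench import r
from h import *
ps=.07; ex=np.array([np.cos(ps),np.sin(ps),0])
g=np.array([.603,.1625,0])-ex*(.169-.0582); g[2]=.081
r.move_straight(g-ex*.006,rate=.015); rep(r,"6",4)
r.move_straight(g-ex*.062,rate=.04); rep(r,"out",4)
q=g-ex*.062; q[2]=.135; r.move_straight(q,rate=.08); rep(r,"up",4)
for n in("top","side"):
    c=r.read_camera(n); np.savez(f"pics/{n}9.npz",**c)
    x,y,w,h=(190,150,80,75) if n=="top" else (170,200,140,105)
    k=8 if n=="top" else 5
    im=cv2.resize(c["img"][y:y+h,x:x+w,::-1],None,fx=k,fy=k,interpolation=cv2.INTER_CUBIC); cv2.imwrite(f"pics/{n}9.png",np.clip(im*1.4,0,255).astype(np.uint8))
E
```

```text
6 30.07 [0.4865 0.1544 0.081 ] [ 0.01 -0.14 -0.48] [-0.022  0.173  0.003] 0.1476
out 31.68 [0.4308 0.1504 0.081 ] [ 0.32 -0.49 -1.2 ] [-0.028  0.164  0.015] 0.1436
up 32.58 [0.4304 0.1504 0.1346] [-0.31  0.11 -1.09] [-0.032  0.181  0.003] 0.1429
```

View pics/side9.png

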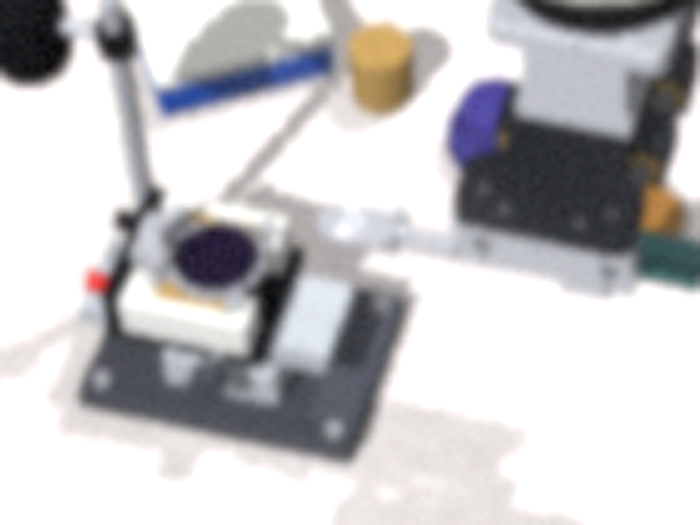

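View pics/top9.png

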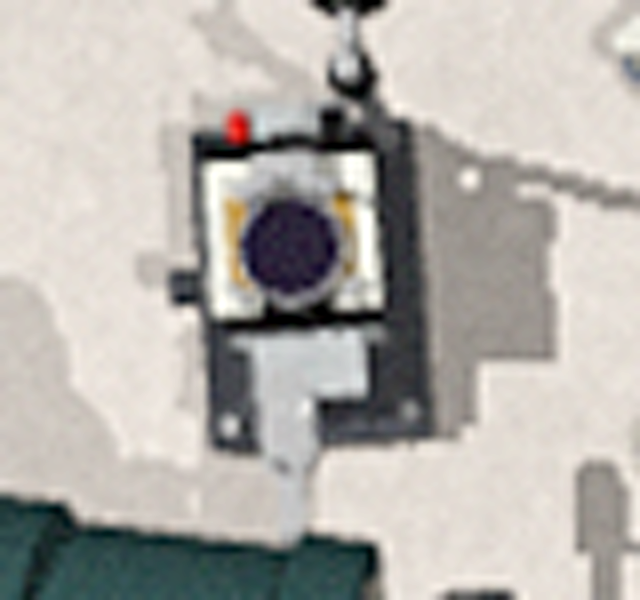

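```bash
python3 - <<'E'
from bench import r
from h import *
p=np.array([.47902,-.20978,.135])
r.move_straight(p,[0,np.pi/2,.14+np.pi],rate=.12); r.dwell(.2); rep(r,"above",4)
for z in(.090,.082,.078,.0765,.0757):
    p[2]=z; r.move_straight(p,rate=.05 if z>.085 else .025); f=rep(r,z,4)
    if f[2]>6: print("STOP"); break
for n in("top","side"):
    c=r.read_camera(n); np.savez(f"pics/{n}10.npz",**c)
    x,y,w,h=(300,160,100,80) if n=="top" else (230,60,160,120)
    k=7 if n=="top" else 5
    im=cv2.resize(c["img"][y:y+h,x:x+w,::-1],None,fx=k,fy=k,interpolation=cv2.INTER_CUBIC); cv2.imwrite(f"pics/{n}10.png",np.clip(im*1.4,0,255).astype(np.uint8))
E
```

```text
above 36.12 [ 0.479  -0.2097  0.135 ] [-0.01  0.23 -0.57] [-0.007  0.159  0.006] 0.1454
0.09 37.23 [ 0.4792 -0.2098  0.0903] [-0.1   0.36 -0.8 ] [-0.006  0.189  0.021] 0.1411
0.082 37.77 [ 0.479  -0.2098  0.082 ] [ 0.11  0.28 -0.83] [-0.024  0.153  0.035] 0.1479
0.078 38.14 [ 0.479  -0.2098  0.0779] [ 0.07 -0.39 -0.67] [-0.026  0.173  0.004] 0.1443
0.0765 38.46 [ 0.479  -0.2098  0.0765] [-0.02 -0.1  -0.72] [-0.018  0.153 -0.   ] 0.1435
0.0757 38.77 [ 0.479  -0.2098  0.0757] [ 0.19 -0.33 -0.93] [-0.033  0.154 -0.001] 0.1472
```

View pics/side10.png

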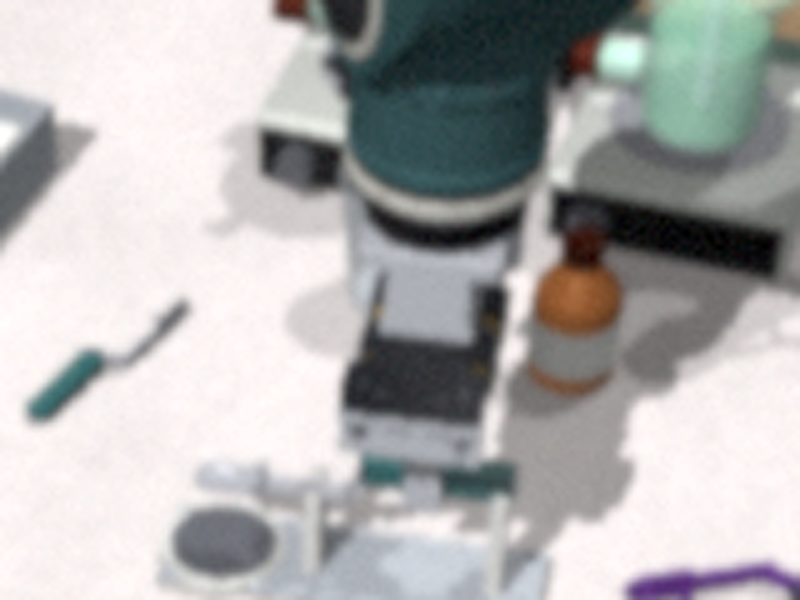

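```bash
python3 - <<'E'
from bench import r
from h import *
p=np.array([.47902,-.20978,.0757])
for z in(.0753,.0749,.0745,.0741,.0737,.0733):
    p[2]=z; r.move_straight(p,rate=.02); f=rep(r,z,4)
    if f[2]>.8: break
r.move_gripper(.25); rep(r,"open",3)
r.move_gripper(.9); rep(r,"open",3)
p[2]=.16; r.move_straight(p,rate=.06); rep(r,"up",3)
r.move_to([.40,-.02,.30],[0,np.pi/2,.1+np.pi])
for n in("top","side"):
    c=r.read_camera(n); np.savez(f"pics/{n}11.npz",**c)
    cv2.imwrite(f"pics/{n}11f.png",c["img"][:,:,::-1])
    x,y,w,h=(300,160,100,80) if n=="top" else (230,100,160,120)
    k=7 if n=="top" else 5
    im=cv2.resize(c["img"][y:y+h,x:x+w,::-1],None,fx=k,fy=k,interpolation=cv2.INTER_CUBIC); cv2.imwrite(f"pics/{n}11.png",np.clip(im*1.4,0,255).astype(np.uint8))
rep(r,"end")
E
```

```text
0.0753 39.19 [ 0.479  -0.2098  0.0753] [-0.04 -0.29 -0.84] [-0.041  0.158  0.004] 0.1483
0.0749 39.51 [ 0.479  -0.2098  0.075 ] [-1.45  0.94  4.54] [ 0.181  0.463 -0.015] 0.1478
open 39.96 [ 0.479  -0.2098  0.0749] [ 0.31 -0.47  0.27] [-0.001  0.13  -0.003] 0.2499
open 41.05 [ 0.479  -0.2098  0.0749] [0.13 0.21 0.06] [-0.027  0.132 -0.009] 0.9021
up 42.67 [ 0.4788 -0.2097  0.1597] [ 0.01  0.04 -0.3 ] [-0.001  0.16  -0.003] 0.8985
end 43.84 [ 0.4    -0.0206  0.299 ] [-0.12  0.06 -0.2 ] [-0.015  0.15  -0.001] 0.8983
```

View pics/side11.png

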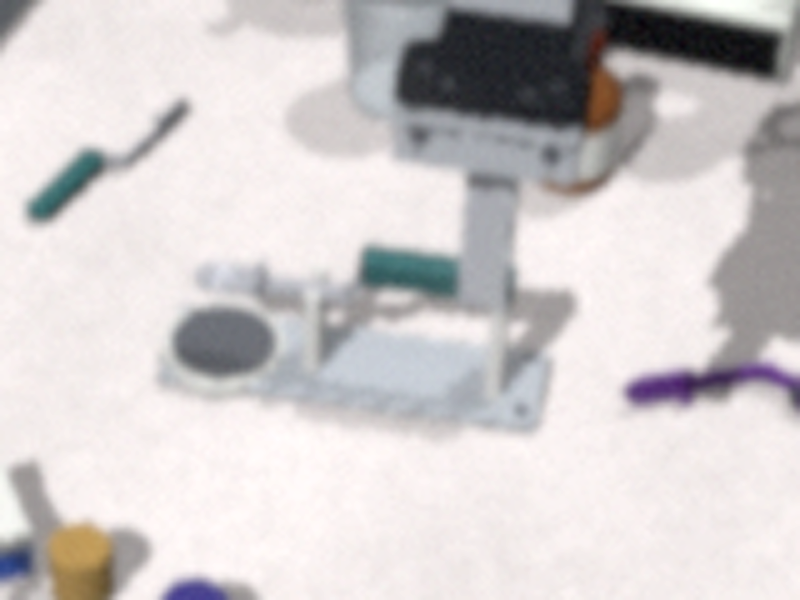

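View pics/top11f.png

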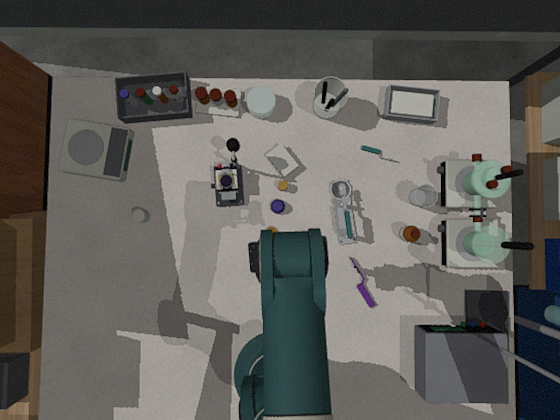

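```bash
python3 - <<'E'
from h import *
from bench import r
T=load("pics/top11.npz")
p=comps(T,(70,80,30),(100,255,255),(335,200,25,45))[0]; print("handle",p.mean(0),axis(cast(T,p,.09)[:,:2]))
p=comps(T,(110,40,5),(170,255,110),(215,170,22,22))[0]; print("disc",p.mean(0),cast(T,p.mean(0),.074))
r.close_job()
E
```

```text
handle [347.95412844 224.4587156 ] (array([ 0.47314153, -0.20597302]), np.float64(-3.00148680033923), array([0.08994081, 0.01468001]))
disc [225.7037037  180.53703704] [[0.60334719 0.16589888 0.074     ]]
the job is handed in; nothing more can be done
```

The disc lies in the nest and the paddle is back on its stand. I handed the job in at about 44 s of the 64 s; no verdict is reported.

**What I did**
- I took the larger teal paddle from the stand and carried the disc on its blade to the stage.
- I slid the disc in just above the lips until I felt the fence at about 4.8 N, then eased off by about 1.4 mm.
- I lowered the disc behind the lips and let the blade sink about 4 mm further. I drew the paddle straight out about 62 mm, then lifted it and laid it back on the stand.

**Last checks**
- **Disc:** in the pictures it is flat in the nest. The top camera puts its centre within about 0.5 mm of the slot's middle line.
- **Paddle:** it rests in both yokes. Its handle is within 2 mm of where it started, at nearly the same heading.
- **Bystanders:** those in view in the last top picture show no movement. I did not measure them one by one, and the arm partly hid the spare disc.

**What disagreed**
- The two cameras differed by about 2 mm in x and 6 mm in y. I went by where the gripper met the handle and by positions relative to the stage within one picture.
- My first closing on the handle was about 2.5 mm off centre. It pushed the paddle against a yoke with about 10 N, which I relieved before lifting.
- The gripper call sets a fixed grip force of half its most (about 30 N), below the advised 50 N. I saw no sign of the paddle turning in the fingers.

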